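# Tip the cake frame down onto the baking mat

## Task

The square cake frame is standing on edge on the baking sheet. Push it over so that it falls flat on the orange mat's side, then push it along the sheet until its wall sits flat against the short rim at that end. Only push it, never lift it off the sheet, and do not disturb the pastries or the label roll.

Things in the scene. Friction and masses are not known exactly. Their poses are not given: they have to be found in the camera images.
- sheet: Aluminium baking sheet fixed on the bench, 325 mm (its x) by 530 mm (its y), upright rim all round, 4 mm thick, top 22 mm above the bench; its floor is 4 mm above the bench. Origin: middle of the underside, at bench height. Inner faces of the short end rims at its y = +-261 mm, of the long rims at x = +-158.5 mm.
- mat: Flat orange baking mat, 270 mm (its x) by 190 mm (its y), fixed on the sheet towards one end or the other (centre 160 mm from the sheet's middle along the sheet's y); axes parallel to the sheet's; under 1 mm thick, no step. Origin: its centre.
- card: White card on the other half of the sheet, 240 mm (x) by 140 mm (y), 3 mm thick, fixed, with the three pastries on it. Origin: centre of its underside. Axes parallel to the sheet's.
- cake_frame: Loose square dark-steel cake frame, 4 walls 3 mm thick, both faces open, 160 x 160 mm outside, 50 mm deep, 0.3 to 0.55 kg. It starts standing on edge across the sheet's middle: own z up (160 mm), x (160 mm) and y (50 mm, where the opening looks) along the sheet's x and y within 0.15 rad. Origin: middle of the underside of the wall it stands on.
- frame_center (a point): Centre of the cake frame (empty space), 80 mm above its origin along its own z. Pushed level near its top, the frame tips about its bottom edge, passes balance at about 17 degrees (top moved some 50 mm) and falls flat by itself. Flat, it is 50 mm high and slides with a few N.
- foot_left (a point): On the cake frame: middle of the bottom edge on its own +y side (25 mm from its origin).
- foot_right (a point): On the cake frame: middle of the bottom edge on its own -y side (25 mm from its origin).
- label_roll: Loose white roll of labels standing on the bench, a ring of 100 mm outside diameter, 45 mm high, left of the sheet. Origin: centre of its underside. Not part of the work.
- pastry0: Loose yellow pastry in a cup with a clear domed lid, 66 mm across, 54 mm high, on the white card. Origin: centre of its underside. To be left alone.
- pastry1: Loose yellow pastry in a cup with a clear domed lid, 66 mm across, 54 mm high, on the white card. Origin: centre of its underside. To be left alone.
- pastry2: Loose yellow pastry in a cup with a clear domed lid, 66 mm across, 54 mm high, on the white card. Origin: centre of its underside. To be left alone.

How it is judged:
At the end, for the whole second after the job is handed in: The cake frame lies flat (within 0.06 rad) on the sheet at the orange mat's end, its leading wall no more than 8 mm from the short rim there and parallel to it within 0.06 rad, at rest; pastries and label roll still upright ((angle between cake_frame's own y axis and vertical below 0.06 rad or angle between cake_frame's own y axis and vertical above 3.0816 rad) and height (world z) of frame_center below 0.034 m and horizontal distance between frame_center and mat below 0.13 m and (y of frame_center in the frame of sheet above 0.173 m or y of frame_center in the frame of sheet below -0.173 m) and angle between the z axis of cake_frame and the y axis of sheet, either way round below 0.06 rad and linear speed of cake_frame below 0.01 m/s and angle between each of pastry0, pastry1, pastry2, label_roll's own z axis and vertical below 0.1 rad); the robot touches nothing.
It fails at once if the cake frame is lifted off the sheet or rolled on its side (both bottom-edge sites more than 25 mm above the bench) (height (world z) of each of foot_left, foot_right above 0.025 m).
It fails at once if a pastry or the label roll is shifted by more than 15 mm or tipped by more than 0.3 rad (distance of any of pastry0, pastry1, pastry2, label_roll from where it was at the start of the episode above 0.015 m or angle between any of pastry0, pastry1, pastry2, label_roll's own z axis and vertical above 0.3 rad).
It also fails if it takes over 45 s, if anything falls off the work surface, if the arm or the gripper's body presses on something with over 40 N, if the wrist force passes 120 N, or if a joint passes its speed limit or range.

## Robot

A 6-joint arm with a two-finger parallel gripper is mounted at the origin on the work surface. World frame = base frame: x ahead of the robot, y to its left, z up, the work surface at z = 0. Lengths are in m, angles in rad, forces in N, time in s.
With the tool pointing down it reaches from about 0.325 to 0.775 m from the base axis. Payload 9.3 kg.
Tool frame: the origin (TCP) lies midway between the tips of the shut fingers; the grasp point (between the pads) lies 19 mm behind it; z points along the fingers, y is the line along which they close (so a half turn about z gives the same grasp; the last joint's range is limited). The gripper opens to 85 mm and grips with 20 to 120 N. Pads are 22 mm wide; open, the fingers measure 114 mm over their backs; the gripper's body (76 mm by 85 mm) begins 54 mm behind the grasp point. The pads swing forward as they close: fully open they stand 13 mm farther back than shut.
Start: joints at [1.147, 0.259, 0.021, 1.334, 0, 1.418], TCP at [0.147, 0.53, 0.231] pointing down, gripper open.
Joint ranges: [-3.04, 3.04], [-0.91, 1.82], [-1.04, 1.36], [-1.92, 1.95], [-1.52, 1.45], [-3.14, 3.14]. Speed limits (rad/s): [2.22, 2.22, 2.79, 3.14, 3.14, 3.14].

## Interface

Orientations are given as a unit quaternion [w, x, y, z].
In Python, from cell import telemetry, eyes, r gives the robot as it stands.
- The arm moves only by the tool send_rows, never from a script. Its argument "plan" is a list of rows, each a list of 7 numbers: the turn, a rotation vector about the tool's x, y, z in degrees, then the shift along the tool's x, y, z in cm, then the closure, from -1 (fully open) to 1 (shut). In form: [[ax, ay, az, dx, dy, dz, claw], ...]. A call has 1 to 10 rows; each row shifts and turns the commanded pose from where the row before left it, along the tool's axes as they then stand; what a row does not reach is not made up. A row lasts 1/10 s, in which the tool goes at most 50 mm and 8.59 degrees, less where a joint would pass 70% of its speed; a pose out of reach is approached as far as the arm can. A call is refused whole if a number of a shift passes 5 or a number of a turn 8.59, either way. A call with a gripper value outside its range is refused whole. The fingers move at their own pace and stop on an object; "grip_force" is the grip in N (left out, the last holds). Time passes only in rows, so rows that do not move let the fingers close. It gives the time, the measured TCP pose, the force, the opening and the grip force at its end, in the units of the state.
- telemetry.sense(): the state, without advancing time (a new reading comes with each control period).
- eyes.get_image(name): name is "scene" or "top"; returns the picture (420x560x3 uint8, red, green, blue); there is no depth.
- eyes.get_calibration(name): a dict with "mtx" (3x3 intrinsics, pixels), "extrinsics" (4x4, takes a point from camera to world coordinates). Camera axes: x right, y up, looking along -z (the intrinsics and any distortion apply to the point x, -y, -z); pixel columns grow to the right and rows downward; lengths in m; the calibration is good to about 2 mm. A picture is of the moment at which its call begins. get_calibration takes no time and is no camera call.
- r.job_done(): hands the job in; it is judged then, once.
The state is a dict: "t": time; "joints": joint angles; "qvel": joint speeds; "joint_efforts": joint torques, N m; "eef_pos": TCP position; "tool_rot": TCP orientation; "force": force on the tool from outside, world axes, zero at the start; "wrist_torque": the same for the moment, N m; "width": finger opening in m; "grasp_force": force on a finger pad.
Only numpy, scipy, OpenCV 4.12 (cv2) and the standard library are available. Lean on these libraries where they do the work, as an engineer would, in place of code of your own. Each camera call takes 0.05 s, during which the arm holds its last target. There are 200 camera calls.

## Working session

There is one attempt and no reset: what is moved stays moved. The work goes in short steps, Python scripts to look and compute and a tool call to move; the robot and the scene stay as the last step left them, time stands still between calls to the robot, and variables do not carry over. Pictures are saved under pics/ and viewed, at most 10 in all, crops included, and the job is handed in when it is done.

Besides the shell and the picture viewer there is one more tool, called after "Call:" by a JSON object that holds its "op" and its "data". send_rows: Moves the arm, as the interface text tells. Its arguments: {"type":"object","properties":{"plan":{"type":"array"},"grip_force":{"type":"number"}},"required":["plan"]}

```bash
mkdir -p pics
python3 - <<'E'
from cell import telemetry, eyes, r
import cv2
for n in("scene","top"):
    cv2.imwrite(f"pics/{n}0.png",eyes.get_image(n)[:,:,::-1])
    c=eyes.get_calibration(n);print(c["mtx"],c["extrinsics"],[k for k in c])
s=telemetry.sense();print(s["t"],s["eef_pos"],s["tool_rot"],s["width"])
E
```

```text
[[396.11874562   0.         288.01114891]
 [  0.         396.11874562 209.05266812]
 [  0.           0.           1.        ]] [[-0.84804223 -0.42143332  0.3212761   0.83367548]
 [ 0.52991629 -0.67025968  0.51955817  0.66147348]
 [-0.00362071  0.61085671  0.79173289  0.84898468]
 [ 0.          0.          0.          1.        ]] ['mtx', 'extrinsics']
[[414.18279042   0.         285.45388351]
 [  0.         414.18279042 211.53833035]
 [  0.           0.           1.        ]] [[-0.00755227  0.99255361 -0.12157425  0.43260147]
 [-0.99940286 -0.01159142 -0.03255088  0.13837065]
 [-0.03371771  0.12125582  0.99204846  1.03130903]
 [ 0.          0.          0.          1.        ]] ['mtx', 'extrinsics']
0.1 [0.14704477 0.52975123 0.2307484 ] [-1.76597376e-04  1.35009624e-01  9.90844128e-01 -5.33232989e-04] 0.08531072781143172
```

View pics/top0.png

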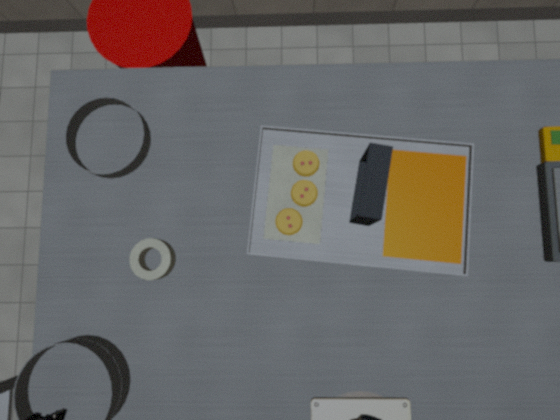

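View pics/scene0.png

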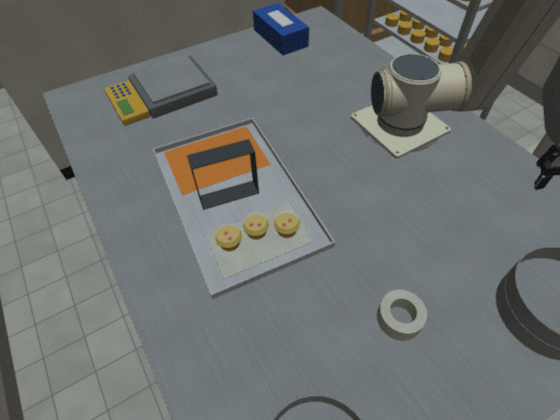

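The top view shows the sheet's corners near (262,127), (473,144), (468,274) and (248,254). The mat is on the image's right (world -y), and the frame's dark top is around (370,185). I'll enlarge both views to get exact corners.

Run:
```python
import cv2,numpy as np
a=cv2.imread("pics/top0.png")[120:280,240:480]
b=cv2.imread("pics/scene0.png")[110:290,145:345]
cv2.imwrite("pics/c1.png",cv2.resize(a,(720,480),interpolation=cv2.INTER_CUBIC))
cv2.imwrite("pics/c2.png",cv2.resize(cv2.convertScaleAbs(b,alpha=1.3),(660,594),interpolation=cv2.INTER_CUBIC))
```

```text
(no output)
```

View pics/c1.png

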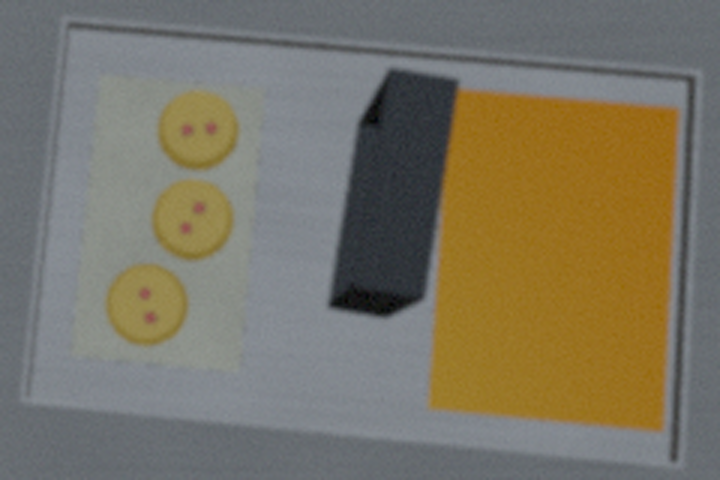

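View pics/c2.png

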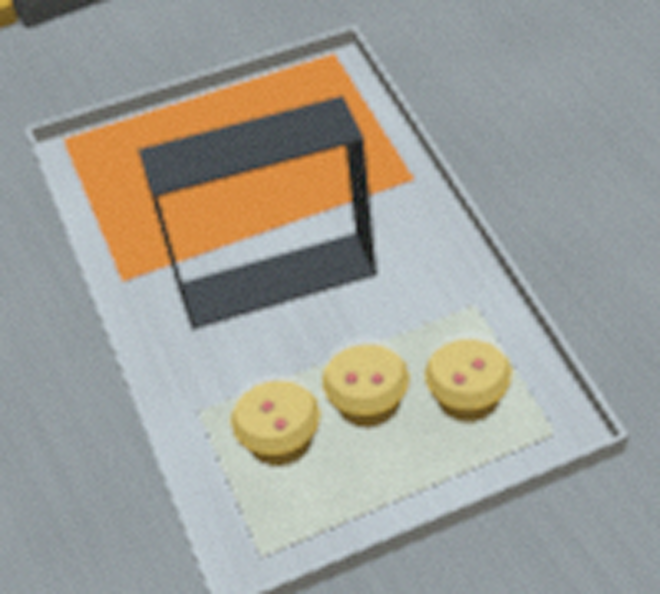

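The crops show the frame's top face corners at (392,69), (458,80) and (424,298) in the top crop, and (141,150), (345,98), (361,140) and (155,193) in the scene crop. All the sheet corners are visible too. I'll fit the poses from both views.

```bash
cat > h.py <<'E'
import numpy as np
from cell import eyes
from scipy.optimize import least_squares
C={n:eyes.get_calibration(n) for n in("scene","top")}
def proj(n,P):
    E=np.linalg.inv(C[n]["extrinsics"]);p=np.atleast_2d(P)@E[:3,:3].T+E[:3,3]
    q=np.c_[p[:,0],-p[:,1],-p[:,2]]@C[n]["mtx"].T
    return q[:,:2]/q[:,2:]
def ray(n,uv,z):
    d=np.linalg.solve(C[n]["mtx"],[*uv,1]);T=C[n]["extrinsics"]
    d=T[:3,:3]@[d[0],-d[1],-d[2]];o=T[:3,3];return o+d*(z-o[2])/d[2]
def place(p,L):
    L=np.asarray(L,float);c,s=np.cos(p[2]),np.sin(p[2])
    return np.c_[p[0]+c*L[:,0]-s*L[:,1],p[1]+s*L[:,0]+c*L[:,1],L[:,2]]
def fit(obs,p0):
    f=lambda p:np.concatenate([(proj(n,place(p,L))-uv).ravel() for n,L,uv in obs])
    o=least_squares(f,p0,loss="soft_l1");return o.x,o.fun
E
python3 - <<'E'
from h import *
t=lambda a:np.array(a)/3+[240,120]
s=lambda a:np.array(a)/3.3+[145,110]
z=.022;X=.1625;Y=.265
S,e=fit([("top",[(X,Y,z),(X,-Y,z),(-X,-Y,z),(-X,Y,z)],t([(65,20),(700,73),(680,465),(22,404)])),
 ("scene",[(X,-Y,z),(-X,-Y,z),(-X,Y,z)],s([(30,130),(357,30),(627,437)]))],[.5,0,0]);print("sheet",S,e.round(1))
a=.08;b=.025;h=.164
F,e=fit([("top",[(a,b,h),(a,-b,h),(-a,-b,h),(-a,b,.004),(-a,-b,.004)],t([(392,69),(458,80),(424,298),(330,307),(387,317)])),
 ("scene",[(a,-b,h),(-a,-b,h),(-a,b,h),(a,b,h),(a,b,.004),(-a,b,.004)],s([(141,150),(345,98),(361,140),(155,193),(194,328),(376,272)]))],[.5,0,0]);print("frame",F,e.round(1))
R=lambda w:np.array([[np.cos(w),-np.sin(w)],[np.sin(w),np.cos(w)]])
print("frame in sheet",R(S[2]).T@(F[:2]-S[:2]),F[2]-S[2])
for p in [(198,129),(192,219),(147,304)]:
    w=ray("top",t(p),.035);print("pastry",w,R(S[2]).T@(w[:2]-S[:2]))
print("rim mid",place(S,[(0,-.261,0)]), "label",ray("top",(152,259),.045))
E
```

```text
sheet [ 0.58554011 -0.01270878 -0.10765804] [-1.3 -1.   0.  -0.3  0.3  1.6 -1.3 -0.3 -1.3 -1.5 -0.3 -2.2  0.6 -0.7]
frame [ 0.60233075 -0.0237696  -0.18608956] [-1.3 -0.5  0.  -0.3  0.   0.5 -1.4  0.5 -0.3  0.7 -1.1 -1.  -0.6 -1.6
  0.8 -1.5 -0.7 -0.2 -0.9  0.   0.2  0.3]
frame in sheet [ 0.01788192 -0.00919263] -0.07843152209359212
pastry [0.6741923  0.11967107 0.035     ] [0.0739147  0.14113913]
pastry [0.59963412 0.12554657 0.035     ] [-0.00084315  0.13896932]
pastry [0.53074695 0.16266597 0.035     ] [-0.07331998  0.16847188]
rim mid [[ 0.55749561 -0.27219772  0.        ]] label [0.44278079 0.49113083 0.045     ]
```

Call:
{"op": "send_rows", "data": {"plan": [[0, 0, 0, -2.9, -1.73, 0, -1], [0, 0, 0, -2.9, -1.73, 0, -1], [0, 0, 0, -2.9, -1.73, 0, -1], [0, 0, 0, -2.9, -1.73, 0, -1], [0, 0, 0, -2.9, -1.73, 0, -1], [0, 0, 0, -2.9, -1.73, 0, -1], [0, 0, 0, -2.9, -1.73, 0, -1], [0, 0, 0, -2.9, -1.73, 0, -1], [0, 0, 0, -2.9, -1.73, 0, -1], [0, 0, 0, -2.9, -1.73, 0, -1]]}}

```text
t: 1.1
eef_pos: [0.3809, 0.2845, 0.2311]
tool_rot: [-0.0, 0.135, 0.991, -0.0]
force: [0.5, 0.7, 0.5]
width: 0.0857
grasp_force: 0.0
```

Call:
{"op": "send_rows", "data": {"plan": [[0, 0, 0, -2.9, -1.73, 0, -1], [0, 0, 0, -2.9, -1.73, 0, -1], [0, 0, 0, -2.9, -1.73, 0, -1], [0, 0, 0, -2.9, -1.73, 0, -1], [0, 0, 0, -2.9, -1.73, 0, -1], [0, 0, 0, -2.9, -1.73, 0, -1], [0, 0, 0, -2.9, -1.73, 0, -1], [0, 0, 0, -2.9, -1.73, 0, -1], [0, 0, 0, -2.9, -1.73, 0, -1], [0, 0, 0, -2.9, -1.73, 0, -1]]}}

```text
t: 2.1
eef_pos: [0.6141, 0.0402, 0.2309]
tool_rot: [-0.0, 0.135, 0.991, 0.0]
force: [-0.1, 0.1, 0.4]
width: 0.0855
grasp_force: 0.0
```

Call:
{"op": "send_rows", "data": {"plan": [[0, 0, 8.5, 0, 0, 0, -1], [0, 0, 8.5, 0, 0, 0, -1], [0, 0, 8.5, 0, 0, 0, -1], [0, 0, 8.5, 0, 0, 0, -1], [0, 0, 8.5, 0, 0, 0, -1], [0, 0, 8.5, 0, 0, 0, -1], [0, 0, 8.5, 0, 0, 0, -1], [0, 0, 8.5, 0, 0, 0, -1], [0, 0, 8.5, 0, 0, 0, -1], [0, 0, 8.5, 0, 0, 0, -1]]}}

```text
t: 3.1
eef_pos: [0.6133, 0.0414, 0.2308]
tool_rot: [-0.0, 0.771, 0.637, -0.0]
force: [0.8, 0.0, -0.2]
width: 0.0856
grasp_force: 0.0
```

```bash
cat >> h.py <<'E'
from scipy.spatial.transform import Rotation as Ro
from cell import telemetry
def state():
    s=telemetry.sense();q=np.array(s["tool_rot"]);M=Ro.from_quat(q[[1,2,3,0]]).as_matrix()
    print(s["t"],"tcp",np.round(s["eef_pos"],4),"x",M[:,0].round(3),"y",M[:,1].round(3),"f",np.round(s["force"],1));return s,M
def frm(p,l): return place(p,[(*l,0)])[0,:2]
FR=[.6023,-.0238,-.186];SH=[.5855,-.0127,-.1077]
E
python3 -c "
from h import *
s,M=state();print(s['joints'])
d=np.r_[frm(FR,(0,.066)),.132]-s['eef_pos'];print((M.T@d*100).round(2))"
```

```text
3.1 tcp [0.6133 0.0414 0.2308] x [ 0.189  0.982 -0.   ] y [ 0.982 -0.189 -0.001] f [ 0.8  0.  -0.2]
[-6.89681745e-02  3.71914002e-01  1.85513336e-01  1.38533969e+00
 -6.60262488e-06  1.69148911e+00]
[-0.01  0.14  9.88]
```

Call:
{"op": "send_rows", "data": {"plan": [[0, 0, 0, 0, 0.1, 2.5, -1], [0, 0, 0, 0, 0, 2.5, -1], [0, 0, 0, 0, 0, 2.5, -1], [0, 0, 0, 0, 0, 2.3, -1], [0, 0, 0, -0.8, 0, 0, -1], [0, 0, 0, -0.7, 0, 0, -1], [0, 0, 0, -0.5, 0, 0, -1], [0, 0, 0, -0.5, 0, 0, -1], [0, 0, 0, -0.5, 0, 0, -1], [0, 0, 0, -0.5, 0, 0, -1]]}}

```text
t: 4.1
eef_pos: [0.6082, 0.0064, 0.1339]
tool_rot: [0.0, 0.769, 0.639, 0.0]
force: [-0.0, 0.6, 1.0]
width: 0.0858
grasp_force: 0.4
```

Call:
{"op": "send_rows", "data": {"plan": [[0, 0, 0, -0.5, 0, 0, -1], [0, 0, 0, -0.5, 0, 0, -1], [0, 0, 0, -0.5, 0, 0, -1], [0, 0, 0, -0.5, 0, 0, -1]]}}

```text
t: 4.5
eef_pos: [0.6043, -0.0133, 0.1333]
tool_rot: [-0.0, 0.769, 0.639, -0.0]
force: [0.4, 0.0, 0.7]
width: 0.0853
grasp_force: 0.2
```

Run:
```python
from h import *
import cv2
state();cv2.imwrite("pics/p1.png",eyes.get_image("scene")[80:320,100:400,::-1])
```

```text
4.5 tcp [ 0.6043 -0.0133  0.1333] x [ 0.182  0.983 -0.   ] y [ 0.983 -0.182 -0.   ] f [0.4 0.  0.7]
```

View pics/p1.png

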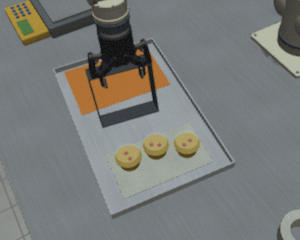

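The crop shows the open fingers behind the frame's top wall at about (95,80) and (140,70), with the frame starting to tip. The bottom wall is near (130,112) and the pastries haven't moved. I'll keep pushing.

Call:
{"op": "send_rows", "data": {"plan": [[0, 0, 0, -0.5, 0, 0, -1], [0, 0, 0, -0.5, 0, 0, -1], [0, 0, 0, -0.5, 0, 0, -1], [0, 0, 0, -0.5, 0, 0, -1], [0, 0, 0, -0.5, 0, 0, -1], [0, 0, 0, -0.5, 0, 0, -1], [0, 0, 0, -0.3, 0, 0, -1], [0, 0, 0, 0, 0, 0, -1], [0, 0, 0, 0, 0, 0, -1], [0, 0, 0, 0, 0, 0, -1]]}}

```text
t: 5.55
eef_pos: [0.5984, -0.0451, 0.1333]
tool_rot: [-0.0, 0.769, 0.639, 0.0]
force: [0.3, -0.2, 0.5]
width: 0.0853
grasp_force: 0.0
```

Run:
```python
from h import *
import cv2
state();cv2.imwrite("pics/p2.png",cv2.resize(eyes.get_image("scene")[100:300,140:350,::-1],(630,600),interpolation=cv2.INTER_CUBIC))
```

```text
5.55 tcp [ 0.5984 -0.0451  0.1333] x [0.182 0.983 0.   ] y [ 0.983 -0.182  0.   ] f [ 0.3 -0.2  0.5]
```

View pics/p2.png

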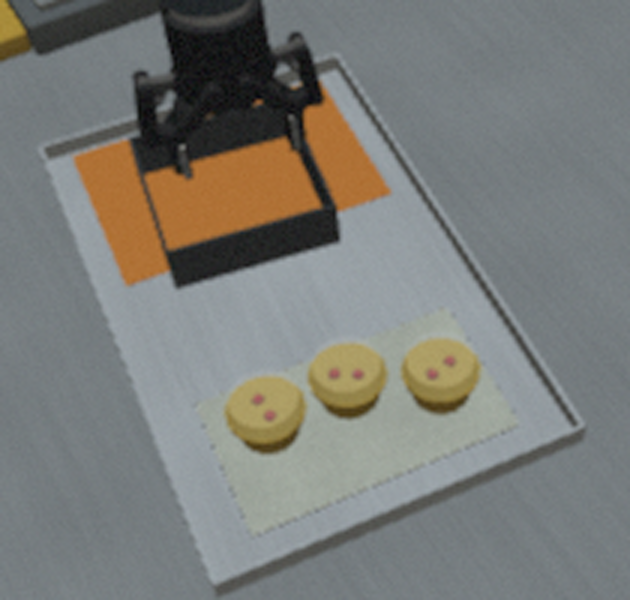

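The frame has fallen flat onto the mat side. Its trailing wall runs from (177,287) to (338,240) at the base, with the top edge from (168,250) to (335,207). Next I'll measure it and plan the approach.

Run:
```python
from h import *
t=lambda a:np.array(a)/3+[140,100]
a=.08
F,e=fit([("scene",[(a,a,.004),(-a,a,.004),(a,a,.054),(-a,a,.054)],t([(177,287),(338,240),(168,250),(335,207)]))],[.58,-.13,-.18]);print(F,e.round(1))
S=place(SH,[(0,0,0)])[0]
c,sn=np.cos(SH[2]),np.sin(SH[2]);d=F[:2]-SH[:2];l=np.array([c*d[0]+sn*d[1],-sn*d[0]+c*d[1]]);print("in sheet",l,F[2]-SH[2])
s,M=state()
for tgt in [(l[0],l[1]+.08+.045)]:
    w=np.r_[frm(SH,tgt),.15];print(w,(M.T@(w-s['eef_pos'])*100).round(2))
```

```text
[ 0.58186663 -0.12770698 -0.19488554] [-0.5 -0.   0.9  0.2 -0.9  0.4  0.6 -1. ]
in sheet [ 0.00875    -0.11473119] -0.08718554418080211
5.6 tcp [ 0.5984 -0.0451  0.1333] x [0.182 0.983 0.   ] y [ 0.983 -0.182  0.   ] f [0.5 0.1 0.7]
[ 0.59530311 -0.00343124  0.15      ] [ 4.04 -1.06 -1.67]
```

Call:
{"op": "send_rows", "data": {"plan": [[0, 0, 0, 2.0, -0.5, 0, -1], [0, 0, 0, 2.04, -0.56, 0, -1], [0, 0, -4.3, 0, 0, 0, -1], [0, 0, 0, 0, 0, 2.5, -1], [0, 0, 0, 0, 0, 2.5, -1], [0, 0, 0, 0, 0, 2.5, -1], [0, 0, 0, 0, 0, 2.0, -1], [0, 0, 0, 0, 0, 1.5, -1], [0, 0, 0, 0, 0, 1.1, -1], [0, 0, 0, 0, 0, 0, -1]]}}

```text
t: 6.6
eef_pos: [0.5946, -0.0034, 0.011]
tool_rot: [-0.001, 0.744, 0.668, -0.001]
force: [-0.5, -0.5, 0.8]
width: 0.0853
grasp_force: 0.0
```

Call:
{"op": "send_rows", "data": {"plan": [[0, 0, 0, -1, 0, 0, -1], [0, 0, 0, -1, 0, 0, -1], [0, 0, 0, -0.6, 0, 0, -1], [0, 0, 0, -0.6, 0, 0, -1], [0, 0, 0, -0.6, 0, 0, -1], [0, 0, 0, -0.6, 0, 0, -1], [0, 0, 0, -0.6, 0, 0, -1]]}}

```text
t: 7.3
eef_pos: [0.5897, -0.0529, 0.0129]
tool_rot: [-0.001, 0.744, 0.668, 0.001]
force: [-1.3, 6.7, 6.0]
width: 0.0851
grasp_force: 3.4
```

Run:
```python
from h import *
s,M=state();d=np.array(s['eef_pos'])[:2]-SH[:2];c,sn=np.cos(SH[2]),np.sin(SH[2]);print(c*d[0]+sn*d[1],-sn*d[0]+c*d[1])
```

```text
7.3 tcp [ 0.5897 -0.0529  0.0129] x [0.108 0.994 0.002] y [ 0.994 -0.108  0.   ] f [-1.3  6.7  6. ]
0.008529170598753827 -0.03949526386396852
```

Call:
{"op": "send_rows", "data": {"plan": [[0, 0, 0, -0.6, 0, 0, -1], [0, 0, 0, -0.6, 0, 0, -1], [0, 0, 0, -0.6, 0, 0, -1], [0, 0, 0, -0.6, 0, 0, -1], [0, 0, 0, -0.6, 0, 0, -1], [0, 0, 0, -0.6, 0, 0, -1], [0, 0, 0, -0.4, 0, 0, -1]]}}

```text
t: 8.0
eef_pos: [0.5858, -0.093, 0.0129]
tool_rot: [-0.0, 0.744, 0.668, 0.001]
force: [0.6, 6.0, 3.3]
width: 0.0857
grasp_force: 3.0
```

Call:
{"op": "send_rows", "data": {"plan": [[0, 0, 0, -0.3, 0, 0, -1], [0, 0, 0, -0.3, 0, 0, -1], [0, 0, 0, 0, 0, 0, -1]]}}

```text
t: 8.3
eef_pos: [0.5852, -0.0992, 0.0128]
tool_rot: [0.0, 0.744, 0.668, 0.001]
force: [1.7, 3.2, 2.6]
width: 0.0857
grasp_force: 1.7
```

Run:
```python
from h import *
import cv2
s,M=state();d=np.array(s['eef_pos'])[:2]-SH[:2];c,sn=np.cos(SH[2]),np.sin(SH[2]);print(c*d[0]+sn*d[1],-sn*d[0]+c*d[1])
cv2.imwrite("pics/p3.png",cv2.resize(eyes.get_image("scene")[100:300,140:350,::-1],(630,600),interpolation=cv2.INTER_CUBIC))
```

```text
8.3 tcp [ 0.5852 -0.0992  0.0128] x [0.108 0.994 0.001] y [ 0.994 -0.108  0.001] f [1.7 3.2 2.6]
0.008991199682123236 -0.0860416515046454
```

View pics/p3.png

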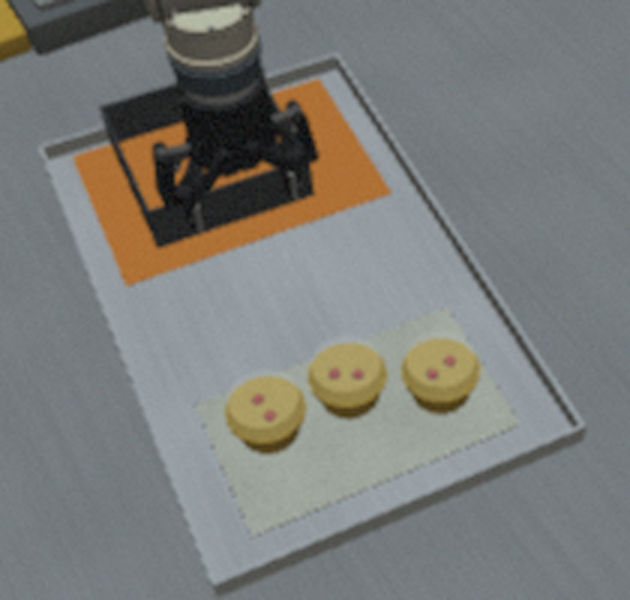

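The frame is square to the sheet, with its trailing wall from (160,245) to (310,195), and its leading wall is close to the rim. I'll push in small steps until the force rises.

Call:
{"op": "send_rows", "data": {"plan": [[0, 0, 0, -0.2, 0, 0, -1], [0, 0, 0, -0.2, 0, 0, -1], [0, 0, 0, -0.1, 0, 0, -1]]}}

```text
t: 8.65
eef_pos: [0.5847, -0.1036, 0.0127]
tool_rot: [-0.0, 0.744, 0.668, 0.001]
force: [0.7, 6.5, 5.5]
width: 0.0851
grasp_force: 3.4
```

Call:
{"op": "send_rows", "data": {"plan": [[0, 0, 0, -0.2, 0, 0, -1], [0, 0, 0, -0.1, 0, 0, -1], [0, 0, 0, 0, 0, 0, -1]]}}

```text
t: 8.95
eef_pos: [0.5842, -0.1039, 0.0127]
tool_rot: [-0.002, 0.744, 0.669, 0.002]
force: [0.6, 18.8, 7.1]
width: 0.0853
grasp_force: 9.6
```

The TCP stopped at its predicted position and the force rose to 19 N, so the frame is seated against the rim. Backing off and up.

Call:
{"op": "send_rows", "data": {"plan": [[0, 0, 0, 0.5, 0, 0, -1], [0, 0, 0, 1, 0, 0, -1], [0, 0, 0, 1.5, 0, 0, -1], [0, 0, 0, 1, 0, 0, -1], [0, 0, 0, 0, 0, -3, -1], [0, 0, 0, 0, 0, -4, -1], [0, 0, 0, 0, 0, -4, -1], [0, 0, 0, 0, 0, -4, -1], [0, 0, 0, 3, 0, -3, -1], [0, 0, 0, 3, 0, 0, -1]]}}

```text
t: 9.95
eef_pos: [0.5966, -0.0072, 0.197]
tool_rot: [0.003, 0.745, 0.667, 0.002]
force: [0.6, 0.2, -1.4]
width: 0.0851
grasp_force: 0.0
```

Call:
{"op": "send_rows", "data": {"plan": [[0, 0, 0, 4, 0, 0, -1], [0, 0, 0, 4, 0, 0, -1], [0, 0, 0, 4, 0, 0, -1], [0, 0, 0, 4, 0, 0, -1], [0, 0, 0, 4, 0, 0, -1], [0, 0, 0, 0, 0, 0, -1]]}}

```text
t: 10.55
eef_pos: [0.6161, 0.1963, 0.1917]
tool_rot: [-0.0, 0.743, 0.669, 0.0]
force: [-0.2, -1.3, 0.2]
width: 0.0856
grasp_force: 0.0
```

Run:
```python
from h import *
import cv2
state();cv2.imwrite("pics/p4.png",cv2.resize(eyes.get_image("top")[120:280,240:480,::-1],(720,480),interpolation=cv2.INTER_CUBIC))
```

```text
10.55 tcp [0.6161 0.1963 0.1917] x [0.104 0.995 0.001] y [ 0.995 -0.104 -0.   ] f [-0.2 -1.3  0.2]
```

View pics/p4.png

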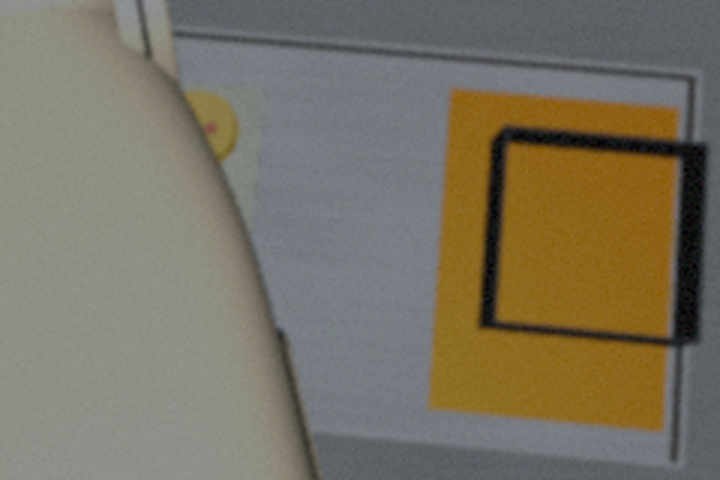

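The frame lies flat. Its leading wall, from (707,145) to (697,343), is parallel to the rim line from (692,80) to (673,462) within 0.01 rad and flush with it. The arm is clear, so I'll hand in.

```bash
python3 -c "
from cell import r
print(r.job_done())"
```

```text
the job is handed in; nothing more can be done
None
```

The frame was pushed over onto the orange mat's side and slid flush and parallel against the short rim. I saw no sign of the pastries or label roll being touched, and I handed the job in after about 10.6 s on the robot's clock; no verdict came back.

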